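Open the blue cuvette holder

TASK

Open the cuvette holder with the blue lid: press its orange release tab so that the lid springs up, then push the lid with the fingers until it stays fully open, leaning back. Only press and push: pick nothing up, do not shove the holders out of their places, leave the grey lid shut and the vials and the stopper where they stand.

Things in the scene. Friction and masses are not known exactly. Their poses are not given: they have to be found in the camera images.
- blue: cuvette holder with a blue lid (the holder to open): white block on a black foot plate, loose on the table, 1.5 kg, 130 x 116 x 66 mm; origin at the middle of the underside, z up; its -x side is the front, with the orange release tab; the lid hinge is at the +x side. Foot plate spans x -70 to 60 mm, block x -42 to 46 mm, y -55 to 55 mm; shut lid's top at z 66 mm; the tab's hook, just in front of the lid, reaches z 67 mm
- blue_pad (a point): middle of the top face of the orange release tab on the blue-lidded holder; ribbed pad 32 mm wide (y), reaching from this point 14 mm outward (-x) to its free end and 19 mm inward to the upright hook arm; unpressed it lies 36 mm above the table and 72 mm in front (-x) of the holder's origin. Press straight down: about 4 mm (3 N) lets the lid go, 8 mm (5 N) is the stop; springs back
- blue_tab (a joint): release tab of the blue-lidded holder: 0 at rest, lets the lid go at about 0.14 rad, stop at 0.28 rad
- blue_lip (a point): middle of the lower front edge of the blue lid (lid plate 84 x 108 x 8 mm), 80 mm from the hinge line; a 7 mm steel tongue sticks out beyond it; shut: 58 mm above the table, 40 mm in front (-x) of the holder's origin
- blue_hinge (a point): middle of the blue lid's hinge line (along the holder's y), 58 mm above the table, 40 mm behind (+x) the holder's origin
- blue_lid (a joint): blue lid angle: 0 shut (and latched), about 0.7 rad popped up after the tab is pressed (a spring pin lifts it so far within about 1 s and it rests there), 1.92 rad fully open, leaning back. Smooth and slippery (friction about 0.2), damped hinge; under 1 N at the lip moves it; short of upright (1.57) it sinks back to about 0.7, past it it falls back to 1.92 by its own weight (slowly, over 2 to 3 s, if let go only just past upright)
- grey: cuvette holder with a grey lid (the other holder, to be left shut): white block on a black foot plate, loose on the table, 1.5 kg, 130 x 116 x 66 mm; origin at the middle of the underside, z up; its -x side is the front, with the orange release tab; the lid hinge is at the +x side. Foot plate spans x -70 to 60 mm, block x -42 to 46 mm, y -55 to 55 mm; shut lid's top at z 66 mm; the tab's hook, just in front of the lid, reaches z 67 mm
- grey_pad (a point): middle of the top face of the orange release tab on the grey-lidded holder; ribbed pad 32 mm wide (y), reaching from this point 14 mm outward (-x) to its free end and 19 mm inward to the upright hook arm; unpressed it lies 36 mm above the table and 72 mm in front (-x) of the holder's origin. Press straight down: about 4 mm (3 N) lets the lid go, 8 mm (5 N) is the stop; springs back
- grey_tab (a joint): release tab of the grey-lidded holder: 0 at rest, lets the lid go at about 0.14 rad, stop at 0.28 rad
- grey_lip (a point): middle of the lower front edge of the grey lid (lid plate 84 x 108 x 8 mm), 80 mm from the hinge line; a 7 mm steel tongue sticks out beyond it; shut: 58 mm above the table, 40 mm in front (-x) of the holder's origin
- grey_hinge (a point): middle of the grey lid's hinge line (along the holder's y), 58 mm above the table, 40 mm behind (+x) the holder's origin
- grey_lid (a joint): grey lid angle: 0 shut (and latched), about 0.7 rad popped up after the tab is pressed (a spring pin lifts it so far within about 1 s and it rests there), 1.92 rad fully open, leaning back. Smooth and slippery (friction about 0.2), damped hinge; under 1 N at the lip moves it; short of upright (1.57) it sinks back to about 0.7, past it it falls back to 1.92 by its own weight (slowly, over 2 to 3 s, if let go only just past upright)
- vial_a: amber vial with white cap, 27 mm across, 65 mm tall, 32 g, standing loose beside the blue-lidded holder; origin at the middle of its underside
- vial_b: amber vial with white cap, 27 mm across, 65 mm tall, 32 g, standing loose beside the grey-lidded holder; origin at the middle of its underside
- stopper: red-brown rubber stopper, 26 mm across, 24 mm tall, standing loose beside the blue-lidded holder; origin at the middle of its underside
Things that resemble listed ones, but are neither listed nor needed, are in the scene too. Leave any pink or yellow look-alike of the vial_b alone.

How it is judged:
On the way, in this order (a step that is already met when the one before it is completed fails the run):
1. the released blue lid has sprung up part-way (value of joint blue_lid between 0.4 and 1.1 rad), for 0.2 s.
2. the blue lid is pushed fully open (value of joint blue_lid above 1.8 rad), for 0.2 s.
At the end, for the whole second after the job is handed in: the blue lid stays open beyond 1.8 rad (full: 1.92), its tab is back up (below 0.08 rad), the grey lid is shut (below 0.05 rad), and both holders, both vials and the stopper stand upright (within 0.15 rad) less than 30 mm from where they were (value of joint blue_lid above 1.8 rad and value of joint blue_tab below 0.08 rad and value of joint grey_lid below 0.05 rad and linear speed of blue below 0.02 m/s and distance of each of vial_a, vial_b, stopper, blue, grey from where it was at the start of the episode below 0.03 m and angle between each of vial_a, vial_b, stopper, blue, grey's own z axis and vertical below 0.15 rad); the robot touches nothing.
It fails at once if the grey holder's lid is released (value of joint grey_lid above 0.1 rad).
It fails at once if a holder is lifted or tipped up (its origin more than 12 mm off the table, or tilted over 0.2 rad) (height (world z) of any of blue, grey above 0.012 m or angle between any of blue, grey's own z axis and vertical above 0.2 rad).
It fails at once if a holder is shoved more than 30 mm (distance of any of blue, grey from where it was at the start of the episode above 0.03 m).
It fails at once if a vial or the stopper is lifted, knocked over or moved more than 30 mm (distance of any of vial_a, vial_b, stopper from where it was at the start of the episode above 0.03 m or height (world z) of any of vial_a, vial_b, stopper above 0.012 m or angle between any of vial_a, vial_b, stopper's own z axis and vertical above 0.5 rad).
It also fails if it takes over 48 s, if anything falls off the work surface, if the arm or the gripper's body presses on something with over 40 N, if the wrist force passes 120 N, or if a joint passes its speed limit or range.

ROBOT

A 6-joint arm with a two-finger parallel gripper is mounted at the origin on a cart in front of the work surface, level with it; the furniture and walls round the work are solid. World frame = base frame: x ahead of the robot, y to its left, z up, the work surface at z = 0. Lengths are in m, angles in rad, forces in N, time in s.
With the tool pointing down it reaches from about 0.375 to 0.975 m from the base axis. Payload 3.8 kg.
Tool frame: the origin (TCP) lies midway between the tips of the shut fingers; the grasp point (between the pads) lies 19 mm behind it (arm.grasp_offset is the distance from the TCP to the grasp point, in m); z points along the fingers, y is the line along which they close (so a half turn about z gives the same grasp; the last joint's range is limited). The gripper opens to 85 mm and grips with 20 to 120 N. Pads are 22 mm wide; open, the fingers measure 114 mm over their backs; the gripper's body (76 mm by 85 mm) begins 54 mm behind the grasp point. The pads swing forward as they close: fully open they stand 13 mm farther back than shut.
Start: joints at [1.149, 0.264, 1.604, -0, 1.274, -0.037], TCP at [0.253, 0.626, 0.208] pointing down, gripper open.
Joint ranges: [-2.63, 2.63], [-0.94, 2.18], [0.31, 2.57], [-1.31, 4.45], [0, 2.66], [-2.55, 2.55]. Speed limits (rad/s): [2.57, 2.57, 3.14, 3.14, 3.14, 3.14].

INTERFACE

Orientations are given as a rotation vector (axis times angle).
In Python, from cell import arm, eyes, models gives the robot as it stands.
- The arm moves only by the tool jog_arm, never from a script. Its argument "series" is a list of rows, each an object of numbers: "x", "y", "z": the shift along the tool's x, y, z in cm; "wx", "wy", "wz": the turn, a rotation vector about the tool's x, y, z in rad; "claw": the finger opening in cm, from 0 to 8.54. A call has 1 to 8 rows; each row shifts and turns the commanded pose from where the row before left it, along the tool's axes as they then stand; what a row does not reach is not made up. A row lasts 1/12 s, in which the tool goes at most 41.7 mm and 7.16 degrees, less where a joint would pass 70% of its speed; a pose out of reach is approached as far as the arm can. A call with a gripper value outside its range is refused whole. The fingers move at their own pace and stop on an object; "force" is the grip in N (left out, the last holds). Time passes only in rows, so rows that do not move let the fingers close. It gives the time, the measured TCP pose, the force, the opening and the grip force at its end, in the units of the state.
- arm.sense(): the state, without advancing time (a new reading comes with each control period).
- eyes.grab_frame(name): name is "side" or "top"; returns a dict with "color" (480x640x3 uint8, red, green, blue), "range_z" (480x640 float32, m along the optical axis (not along the pixel's ray), 0 where there is no reading), "fx", "fy", "cx", "cy" (pixels), "rvec" (rotation vector, rad) and "tvec" (3), from world to camera coordinates, as OpenCV has them. Camera axes: x right, y down, z forward; pixel columns grow to the right and rows downward; lengths in m; the calibration is good to about 2 mm. A picture is of the moment at which its call begins.
- arm.hand_in(): hands the job in; it is judged then, once.
Trained networks look in the newest picture that a camera, given by its name, has taken for a name from the list of things; names that differ only in an ending like _2 or _b are one class to them, and where a whole thing is asked for, a point or a joint stands for the part that bears it (a point fixed in the world has none). Each returns a list of dicts, best first, with "score" (0 to 1); they miss things now and then, are a little off and sometimes report something else, mostly with a low value. They report only what shows in the picture. A call takes as long as a camera call. They do not tell look-alikes from the thing itself.
- models.find_in(camera, label): "point" ([x, y, z] in m, in world coordinates, good to about 4 mm: the middle of the surface that is visible of it).
- models.masks_of(camera, label): "region" (480x640 bool, what is visible of it).
The state is a dict: "time_s": time; "qpos": joint angles; "joint_vel": joint speeds; "joint_torque": joint torques, N m; "tool_pos": TCP position; "eef_rot": TCP orientation; "ft_force": force on the tool from outside, world axes, zero at the start; "wrist_torque": the same for the moment, N m; "width": finger opening in m; "grasp_force": force on a finger pad.
Only numpy, scipy, OpenCV 4.12 (cv2) and the standard library are available. Lean on these libraries where they do the work, as an engineer would, in place of code of your own. Each camera call takes 0.05 s, during which the arm holds its last target. There are 200 camera calls.

## Working session

There is one attempt and no reset: what is moved stays moved. The work goes in short steps, Python scripts to look and compute and a tool call to move; the robot and the scene stay as the last step left them, time stands still between calls to the robot, and variables do not carry over. Pictures are saved under pics/ and viewed, at most 10 in all, crops included, and the job is handed in when it is done.

Besides the shell and the picture viewer there is one more tool, called after ">>>" in YAML: its name, and indented under it one key for each argument. jog_arm: Moves the arm, as the interface text tells. Its arguments: {"type":"object","properties":{"series":{"type":"array"},"force":{"type":"number"}},"required":["series"]}

```bash
mkdir -p pics; cat > h.py <<'E'
import numpy as np, cv2
from cell import arm, eyes, models
def cloud(f):
    R,_=cv2.Rodrigues(np.array(f["rvec"],float)); z=f["range_z"]
    v,u=np.mgrid[:480,:640]
    P=np.stack([(u-f["cx"])/f["fx"]*z,(v-f["cy"])/f["fy"]*z,z],-1)
    W=(P-np.array(f["tvec"]).ravel())@R
    W[z==0]=np.nan
    return W
def proj(f,p):
    return cv2.projectPoints(np.array(p,float).reshape(-1,3),np.array(f["rvec"],float),np.array(f["tvec"],float),np.array([[f["fx"],0,f["cx"]],[0,f["fy"],f["cy"]],[0,0,1.]]),None)[0].reshape(-1,2)
def save(n,im,s=1): cv2.imwrite("pics/"+n,cv2.resize(im[...,::-1],None,fx=s,fy=s,interpolation=cv2.INTER_CUBIC))
E
python3 - <<'E'
from h import *
for c in ("top","side"):
    f=eyes.grab_frame(c); save(c+"1.png",f["color"])
    for n in ("blue","blue_pad","blue_lip","blue_hinge","grey_pad","vial_a","stopper"):
        for d in models.find_in(c,n)[:3]:
            print(c,n,np.round(d["point"],3),round(d["score"],2),proj(f,d["point"]).round().ravel())
print(arm.sense())
E
```

```text
top blue [ 0.567 -0.195  0.065] 0.93 [408. 206.]
top blue [0.469 0.177 0.062] 0.31 [203. 258.]
top blue_pad [ 0.52  -0.211  0.038] 0.9 [414. 233.]
top blue_pad [ 0.563 -0.1    0.066] 0.25 [356. 208.]
top blue_lip [ 0.584 -0.191  0.067] 0.64 [406. 196.]
top blue_hinge [ 0.564 -0.195  0.062] 0.87 [407. 207.]
top blue_hinge [0.472 0.173 0.066] 0.49 [205. 256.]
top grey_pad [0.404 0.187 0.034] 0.63 [199. 295.]
top vial_a [0.526 0.023 0.064] 0.78 [289. 227.]
top vial_a [0.509 0.258 0.062] 0.67 [159. 236.]
top vial_a [ 0.562 -0.097  0.067] 0.62 [355. 208.]
top stopper [ 0.605 -0.278  0.027] 0.53 [446. 190.]
top stopper [0.404 0.185 0.031] 0.52 [201. 295.]
top stopper [0.472 0.176 0.067] 0.21 [203. 257.]
side blue [ 0.572 -0.168  0.059] 0.69 [317. 201.]
side blue [0.474 0.182 0.067] 0.62 [331. 324.]
side blue_pad [ 0.522 -0.209  0.033] 0.71 [343. 205.]
side blue_lip [ 0.582 -0.185  0.068] 0.66 [314. 193.]
side blue_lip [0.508 0.271 0.043] 0.3 [295. 376.]
side blue_hinge [ 0.57  -0.164  0.053] 0.75 [317. 205.]
side blue_hinge [0.41  0.184 0.039] 0.16 [371. 345.]
side grey_pad [0.407 0.187 0.
[... 151 characters left out ...]
4 ] 0.74 [310. 229.]
{'time_s': 0.8, 'qpos': array([ 1.14908952e+00,  2.63848436e-01,  1.60399195e+00, -3.66386124e-05,
        1.27370591e+00, -3.69317507e-02]), 'joint_vel': array([ 0.00027244,  0.00161762,  0.00037737, -0.00065057,  0.00027245,
        0.00010765]), 'joint_torque': array([ 7.35029771e-04, -5.14971364e+01, -3.67698455e+01,  1.43769407e-04,
        3.65747674e-04,  1.21045267e-05]), 'tool_pos': array([0.25339473, 0.62563102, 0.20801886]), 'eef_rot': array([6.00656603e-01, 3.08359133e+00, 5.84074877e-05]), 'ft_force': array([ 0.55688215, -0.09029285,  0.43443037]), 'wrist_torque': array([ 0.03719788,  0.01628446, -0.01029227]), 'grasp_force': 0.0, 'width': 0.085593449800942}
```

View pics/top1.png

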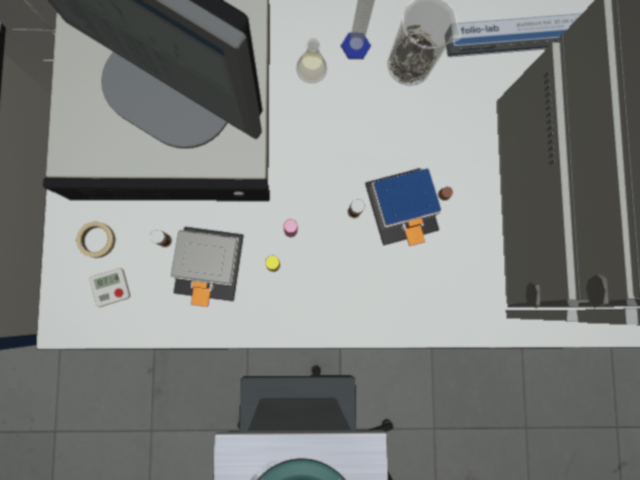

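View pics/side1.png

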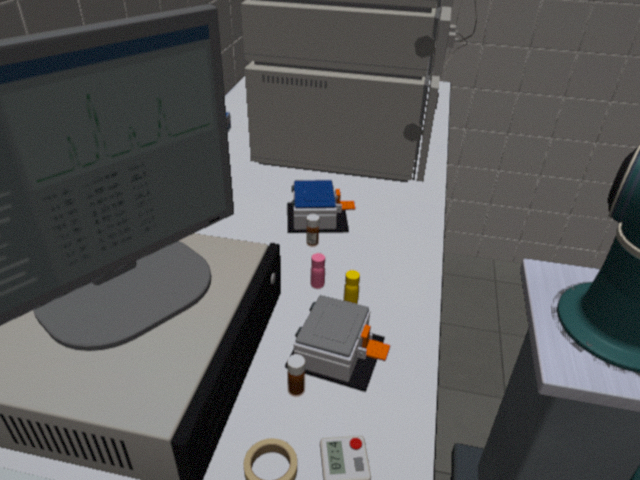

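The top view shows the blue-lidded holder at about (405,205) with its tab at (414,233). The grey one is at (207,258) with its tab at (201,295). Beside blue stand vial_a (356,208) and the stopper (446,192). The pink (290,227) and yellow (272,262) vials are look-alikes. The holder to open is the one with the blue lid, at (405,205). I'll measure its pose and confirm it in a crop.

```bash
python3 - <<'E'
from h import *
f=eyes.grab_frame("top"); W=cloud(f); hsv=cv2.cvtColor(f["color"],cv2.COLOR_RGB2HSV)
v,u=np.mgrid[:480,:640]; roi=(u>350)&(u<470)&(v>150)&(v<260)
B=roi&(hsv[...,0]>100)&(hsv[...,0]<125)&(hsv[...,1]>120)&(W[...,2]>.055)&(W[...,2]<.08)
O=roi&(hsv[...,0]<18)&(hsv[...,1]>180)&(hsv[...,2]>150)
for n,m in(("lid",B),("tab",O)):
    P=W[m]; r=cv2.minAreaRect(P[:,:2].astype(np.float32)*1000); print(n,m.sum(),r,np.nanmedian(P,0).round(4), np.nanmean(P,0).round(4))
P=W[O]; pad=P[abs(P[:,2]-.036)<.006]; print("pad",cv2.minAreaRect(pad[:,:2].astype(np.float32)*1000),pad.mean(0))
save("crop.png",f["color"][150:260,340:480],5)
E
```

```text
lid 2369 ((586.4150390625, -194.61366271972656), (82.74848175048828, 104.9957275390625), 15.836950302124023) [ 0.5848 -0.1938  0.0652] [ 0.5849 -0.1937  0.0652]
tab 1 ((532.3374633789062, -210.71865844726562), (0.0, 0.0), 0.0) [ 0.5323 -0.2107  0.0681] [ 0.5323 -0.2107  0.0681]
pad ((0.0, 0.0), (0.0, 0.0), 0.0) [nan nan nan]<stdin>:8: RuntimeWarning: Mean of empty slice.
  ret = um.true_divide(
```

View pics/crop.png

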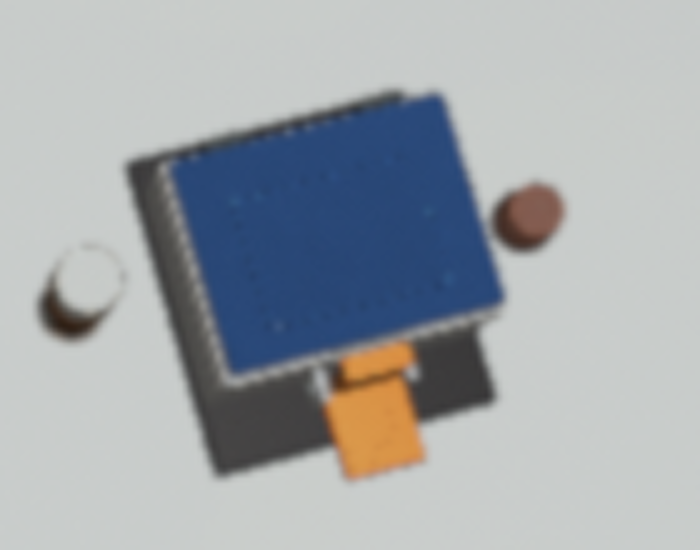

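The crop confirms it: blue lid, with the pad at its lower edge around crop (380,430), the vial to its left and the stopper to its right. Yaw is about 15.8°, the origin about (0.5845, -0.195), and the pad middle about (0.515, -0.215). I'll carry the arm over first, then turn it.

>>> jog_arm:
  series:
    - {"x": -2.3,"y": -2.85,"claw": 0}
    - {"x": -2.3,"y": -2.85}
    - {"x": -2.3,"y": -2.85}
    - {"x": -2.3,"y": -2.85}
    - {"x": -2.3,"y": -2.85}
    - {"x": -2.3,"y": -2.85}
    - {"x": -2.3,"y": -2.85}
    - {"x": -2.3,"y": -2.85}

```text
schema error: expected keys x, y, z, wx, wy, wz, claw
```

>>> jog_arm:
  series:
    - {"x": -2.3,"y": -2.85}
    - {"x": -2.3,"y": -2.85}
    - {"x": -2.3,"y": -2.85}
    - {"x": -2.3,"y": -2.85}
    - {"x": -2.3,"y": -2.85}
    - {"x": -2.3,"y": -2.85}
    - {"x": -2.3,"y": -2.85}
    - {"x": -2.3,"y": -2.85}

```text
schema error: expected keys x, y, z, wx, wy, wz, claw
```

>>> jog_arm:
  series:
    - {"x": -2.3,"y": -2.85}
    - {"x": -2.3,"y": -2.85}
    - {"x": -2.3,"y": -2.85}
    - {"x": -2.3,"y": -2.85}
    - {"x": -2.3,"y": -2.85}
    - {"x": -2.3,"y": -2.85}
    - {"x": -2.3,"y": -2.85}
    - {"x": -2.3,"y": -2.85}

```text
schema error: expected keys x, y, z, wx, wy, wz, claw
```

>>> jog_arm:
  series:
    - {"wz": 0.124}
    - {"wz": 0.124}
    - {"wz": 0.124}
    - {"wz": 0.124}
    - {"wz": 0.124}
    - {"wz": 0.124}
    - {"wz": 0.124}
    - {"wz": 0.124}

```text
schema error: expected keys x, y, z, wx, wy, wz, claw
```

>>> jog_arm:
  series:
    - {"wz": 0.124}
    - {"wz": 0.124}
    - {"wz": 0.124}
    - {"wz": 0.124}
    - {"wz": 0.124}
    - {"wz": 0.124}
    - {"wz": 0.124}
    - {"wz": 0.124}

```text
schema error: expected keys x, y, z, wx, wy, wz, claw
```

>>> jog_arm:
  series:
    - {"wz": 0.124}
    - {"wz": 0.124}
    - {"wz": 0.124}
    - {"wz": 0.124}
    - {}
    - {}

```text
schema error: expected keys x, y, z, wx, wy, wz, claw
```

All seven keys are needed in each row.

>>> jog_arm:
  series:
    - {"x": -2.3,"y": -2.85,"z": 0,"wx": 0,"wy": 0,"wz": 0,"claw": 0}
    - {"x": -2.3,"y": -2.85,"z": 0,"wx": 0,"wy": 0,"wz": 0,"claw": 0}
    - {"x": -2.3,"y": -2.85,"z": 0,"wx": 0,"wy": 0,"wz": 0,"claw": 0}
    - {"x": -2.3,"y": -2.85,"z": 0,"wx": 0,"wy": 0,"wz": 0,"claw": 0}
    - {"x": -2.3,"y": -2.85,"z": 0,"wx": 0,"wy": 0,"wz": 0,"claw": 0}
    - {"x": -2.3,"y": -2.85,"z": 0,"wx": 0,"wy": 0,"wz": 0,"claw": 0}
    - {"x": -2.3,"y": -2.85,"z": 0,"wx": 0,"wy": 0,"wz": 0,"claw": 0}
    - {"x": -2.3,"y": -2.85,"z": 0,"wx": 0,"wy": 0,"wz": 0,"claw": 0}

```text
time_s: 1.52
tool_pos: [0.3385, 0.3436, 0.2082]
eef_rot: [0.6, 3.083, 0.001]
ft_force: [0.9, -1.1, -0.1]
width: 0.0004
grasp_force: 0.0
```

>>> jog_arm:
  series:
    - {"x": -2.3,"y": -2.85,"z": 0,"wx": 0,"wy": 0,"wz": 0,"claw": 0}
    - {"x": -2.3,"y": -2.85,"z": 0,"wx": 0,"wy": 0,"wz": 0,"claw": 0}
    - {"x": -2.3,"y": -2.85,"z": 0,"wx": 0,"wy": 0,"wz": 0,"claw": 0}
    - {"x": -2.3,"y": -2.85,"z": 0,"wx": 0,"wy": 0,"wz": 0,"claw": 0}
    - {"x": -2.3,"y": -2.85,"z": 0,"wx": 0,"wy": 0,"wz": 0,"claw": 0}
    - {"x": -2.3,"y": -2.85,"z": 0,"wx": 0,"wy": 0,"wz": 0,"claw": 0}
    - {"x": -2.3,"y": -2.85,"z": 0,"wx": 0,"wy": 0,"wz": 0,"claw": 0}
    - {"x": -2.3,"y": -2.85,"z": 0,"wx": 0,"wy": 0,"wz": 0,"claw": 0}

```text
time_s: 2.18
tool_pos: [0.4235, 0.0631, 0.2085]
eef_rot: [0.6, 3.082, 0.001]
ft_force: [0.6, 0.4, 0.1]
width: 0.0001
grasp_force: 0.0
```

>>> jog_arm:
  series:
    - {"x": -2.3,"y": -2.85,"z": 0,"wx": 0,"wy": 0,"wz": 0,"claw": 0}
    - {"x": -2.3,"y": -2.85,"z": 0,"wx": 0,"wy": 0,"wz": 0,"claw": 0}
    - {"x": -2.3,"y": -2.85,"z": 0,"wx": 0,"wy": 0,"wz": 0,"claw": 0}
    - {"x": -2.3,"y": -2.85,"z": 0,"wx": 0,"wy": 0,"wz": 0,"claw": 0}
    - {"x": -2.3,"y": -2.85,"z": 0,"wx": 0,"wy": 0,"wz": 0,"claw": 0}
    - {"x": -2.3,"y": -2.85,"z": 0,"wx": 0,"wy": 0,"wz": 0,"claw": 0}
    - {"x": -2.3,"y": -2.85,"z": 0,"wx": 0,"wy": 0,"wz": 0,"claw": 0}
    - {"x": -2.3,"y": -2.85,"z": 0,"wx": 0,"wy": 0,"wz": 0,"claw": 0}

```text
time_s: 2.85
tool_pos: [0.5085, -0.2175, 0.2082]
eef_rot: [0.601, 3.083, -0.0]
ft_force: [-0.3, 0.2, -0.2]
width: 0.0001
grasp_force: 0.0
```

>>> jog_arm:
  series:
    - {"x": 0,"y": 0,"z": 0,"wx": 0,"wy": 0,"wz": 0.124,"claw": 0}
    - {"x": 0,"y": 0,"z": 0,"wx": 0,"wy": 0,"wz": 0.124,"claw": 0}
    - {"x": 0,"y": 0,"z": 0,"wx": 0,"wy": 0,"wz": 0.124,"claw": 0}
    - {"x": 0,"y": 0,"z": 0,"wx": 0,"wy": 0,"wz": 0.124,"claw": 0}
    - {"x": 0,"y": 0,"z": 0,"wx": 0,"wy": 0,"wz": 0.124,"claw": 0}
    - {"x": 0,"y": 0,"z": 0,"wx": 0,"wy": 0,"wz": 0.124,"claw": 0}
    - {"x": 0,"y": 0,"z": 0,"wx": 0,"wy": 0,"wz": 0.124,"claw": 0}
    - {"x": 0,"y": 0,"z": 0,"wx": 0,"wy": 0,"wz": 0.124,"claw": 0}

```text
time_s: 3.52
tool_pos: [0.5083, -0.2156, 0.2081]
eef_rot: [2.003, 2.42, 0.0]
ft_force: [-0.8, -0.6, 0.6]
width: -0.0002
grasp_force: 0.0
```

>>> jog_arm:
  series:
    - {"x": 0,"y": 0,"z": 0,"wx": 0,"wy": 0,"wz": 0.124,"claw": 0}
    - {"x": 0,"y": 0,"z": 0,"wx": 0,"wy": 0,"wz": 0.124,"claw": 0}
    - {"x": 0,"y": 0,"z": 0,"wx": 0,"wy": 0,"wz": 0.124,"claw": 0}
    - {"x": 0,"y": 0,"z": 0,"wx": 0,"wy": 0,"wz": 0.124,"claw": 0}
    - {"x": 0,"y": 0,"z": 0,"wx": 0,"wy": 0,"wz": 0.124,"claw": 0}
    - {"x": 0,"y": 0,"z": 0,"wx": 0,"wy": 0,"wz": 0.124,"claw": 0}
    - {"x": 0,"y": 0,"z": 0,"wx": 0,"wy": 0,"wz": 0.124,"claw": 0}
    - {"x": 0,"y": 0,"z": 0,"wx": 0,"wy": 0,"wz": 0.124,"claw": 0}

```text
time_s: 4.18
tool_pos: [0.5083, -0.2156, 0.2081]
eef_rot: [2.913, 1.175, 0.0]
ft_force: [0.1, -0.3, 0.1]
width: -0.0001
grasp_force: 0.0
```

>>> jog_arm:
  series:
    - {"x": 0,"y": 0,"z": 0,"wx": 0,"wy": 0,"wz": 0.124,"claw": 0}
    - {"x": 0,"y": 0,"z": 0,"wx": 0,"wy": 0,"wz": 0.124,"claw": 0}
    - {"x": 0,"y": 0,"z": 0,"wx": 0,"wy": 0,"wz": 0.124,"claw": 0}
    - {"x": 0,"y": 0,"z": 0,"wx": 0,"wy": 0,"wz": 0.124,"claw": 0}
    - {"x": 0,"y": 0,"z": 0,"wx": 0,"wy": 0,"wz": 0,"claw": 0}
    - {"x": 0,"y": 0,"z": 0,"wx": 0,"wy": 0,"wz": 0,"claw": 0}

```text
time_s: 4.68
tool_pos: [0.5083, -0.2156, 0.2081]
eef_rot: [3.111, 0.439, 0.0]
ft_force: [-0.1, 0.6, -0.6]
width: 0.0001
grasp_force: 0.0
```

>>> jog_arm:
  series:
    - {"x": 0,"y": 0,"z": 0,"wx": 0,"wy": 0.075,"wz": 0,"claw": 0}
    - {"x": 0,"y": 0,"z": 0,"wx": 0,"wy": 0.075,"wz": 0,"claw": 0}
    - {"x": -0.3,"y": 0,"z": 2,"wx": 0,"wy": 0,"wz": 0,"claw": 0}
    - {"x": -0.3,"y": 0,"z": 2,"wx": 0,"wy": 0,"wz": 0,"claw": 0}
    - {"x": -0.3,"y": 0,"z": 2,"wx": 0,"wy": 0,"wz": 0,"claw": 0}
    - {"x": -0.3,"y": 0,"z": 2,"wx": 0,"wy": 0,"wz": 0,"claw": 0}
    - {"x": -0.3,"y": 0,"z": 2,"wx": 0,"wy": 0,"wz": 0,"claw": 0}
    - {"x": -0.3,"y": 0,"z": 2,"wx": 0,"wy": 0,"wz": 0,"claw": 0}

```text
time_s: 5.35
tool_pos: [0.5084, -0.2156, 0.086]
eef_rot: [-3.082, -0.435, -0.232]
ft_force: [0.1, -0.4, -0.4]
width: 0.0003
grasp_force: 0.0
```

>>> jog_arm:
  series:
    - {"x": -0.3,"y": 0,"z": 2,"wx": 0,"wy": 0,"wz": 0,"claw": 0}
    - {"x": -0.3,"y": 0,"z": 2,"wx": 0,"wy": 0,"wz": 0,"claw": 0}
    - {"x": 0,"y": 0,"z": 0,"wx": 0,"wy": 0,"wz": 0,"claw": 0}
    - {"x": 0,"y": 0,"z": 0,"wx": 0,"wy": 0,"wz": 0,"claw": 0}

```text
time_s: 5.68
tool_pos: [0.5073, -0.2148, 0.0451]
eef_rot: [-3.081, -0.432, -0.228]
ft_force: [0.2, 0.9, -0.3]
width: -0.0002
grasp_force: 0.0
```

```bash
python3 - <<'E'
from h import *
s=arm.sense(); print(s["tool_pos"],s["eef_rot"],s["ft_force"])
f=eyes.grab_frame("side"); save("side2.png",f["color"][120:280,250:450],4)
E
```

```text
[ 0.50726711 -0.21480976  0.04506943] [-3.08059199 -0.43204418 -0.22756709] [ 0.17094706  0.94524746 -0.31579648]
```

View pics/side2.png

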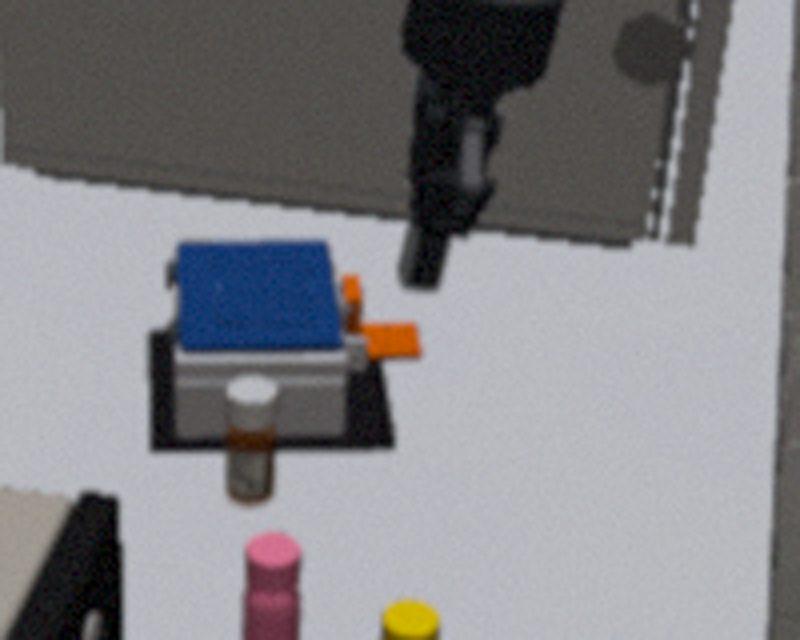

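The side crop shows the fingertip at about (420,285), up and right of the pad at (392,340), which is farther than expected. I'll check by projecting both points.

```bash
python3 - <<'E'
from h import *
s=arm.sense(); t=s["tool_pos"]
for c in("side","top"):
    f=eyes.grab_frame(c); W=cloud(f)
    pts=[t,[.515,-.215,.036],[.5085,-.2166,.036]]
    uv=proj(f,pts); print(c,uv.round(1), (uv-[250,120])*4)
    for d in models.find_in(c,"blue_pad")[:2]: print(np.round(d["point"],3),round(d["score"],2))
    hsv=cv2.cvtColor(f["color"],cv2.COLOR_RGB2HSV)
    m=(hsv[...,0]<20)&(hsv[...,1]>150)&(hsv[...,2]>120)&(np.linalg.norm(np.nan_to_num(W)-[.52,-.21,.04],axis=-1)<.06)
    P=W[m]; print(m.sum(),P.min(0).round(3) if m.any() else "",P.max(0).round(3) if m.any() else "")
    if c=="side":
        g=(hsv[...,2]<70)&(np.linalg.norm(np.nan_to_num(W)-t,axis=-1)<.06)&(W[...,2]>.02)
        P=W[g];print("finger",P[P[:,2]<.09].round(3)[:: max(1,len(P)//15)])
E
```

```text
side [[350.5 199.1]
 [347.2 203.1]
 [350.3 203.1]] [[402.0720178  316.3141481 ]
 [388.94237929 332.27102966]
 [401.39096566 332.31908619]]
[ 0.526 -0.211  0.034] 0.77
127 [ 0.498 -0.226  0.032] [ 0.54  -0.193  0.069]
finger [[ 0.509 -0.21   0.089]
 [ 0.504 -0.205  0.087]
 [ 0.511 -0.211  0.081]
 [ 0.496 -0.204  0.087]
 [ 0.5   -0.208  0.082]
 [ 0.502 -0.205  0.081]
 [ 0.504 -0.209  0.076]
 [ 0.504 -0.209  0.073]]
top [[417.2 238.4]
 [415.5 235.8]
 [416.5 239.2]] [[668.94297834 473.78508681]
 [662.13354933 463.25727227]
 [665.86395292 476.95988314]]
[ 0.531 -0.213  0.038] 0.62
[ 0.57  -0.191  0.063] 0.22
208 [ 0.513 -0.235  0.005] [ 0.548 -0.195  0.069]
```

>>> jog_arm:
  series:
    - {"x": -0.06,"y": 0,"z": 0.4,"wx": 0,"wy": 0,"wz": 0,"claw": 0}
    - {"x": -0.06,"y": 0,"z": 0.4,"wx": 0,"wy": 0,"wz": 0,"claw": 0}
    - {"x": 0,"y": 0,"z": 0,"wx": 0,"wy": 0,"wz": 0,"claw": 0}

```text
time_s: 6.18
tool_pos: [0.5079, -0.2152, 0.0375]
eef_rot: [-3.082, -0.43, -0.23]
ft_force: [0.0, 0.5, 1.1]
width: -0.0004
grasp_force: 0.0
```

>>> jog_arm:
  series:
    - {"x": -0.03,"y": 0,"z": 0.2,"wx": 0,"wy": 0,"wz": 0,"claw": 0}
    - {"x": -0.03,"y": 0,"z": 0.2,"wx": 0,"wy": 0,"wz": 0,"claw": 0}
    - {"x": 0,"y": 0,"z": 0,"wx": 0,"wy": 0,"wz": 0,"claw": 0}

```text
time_s: 6.43
tool_pos: [0.508, -0.2153, 0.0335]
eef_rot: [-3.082, -0.429, -0.23]
ft_force: [0.1, 0.5, 0.1]
width: 0.0001
grasp_force: 0.0
```

```bash
python3 - <<'E'
from h import *
f=eyes.grab_frame("side"); save("side3.png",f["color"][120:280,250:450],4)
E
```

```text
(no output)
```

View pics/side3.png

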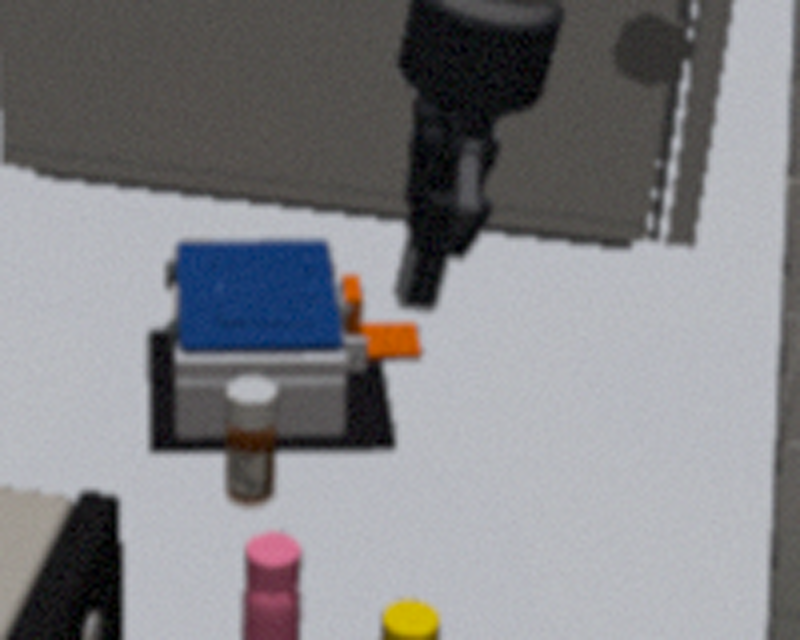

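The tip is at crop (418,305), about 35 px above the pad (392,340), and there's no force yet. I'll measure the real tip from depth before continuing.

```bash
python3 - <<'E'
from h import *
s=arm.sense(); t=s["tool_pos"]; R,_=cv2.Rodrigues(s["eef_rot"]); print("tcp",t,"z",R[:,2].round(3))
for c in ("side","top"):
    f=eyes.grab_frame(c); W=cloud(f); C=-cv2.Rodrigues(np.array(f["rvec"],float))[0].T@np.array(f["tvec"]).ravel(); print(c,"cam",C.round(2))
    if c=="side":
        for r in range(182,204,2): print(r,[tuple(W[r,k].round(3)) for k in (352,354,356)],f["color"][r,354])
    else:
        for r in range(226,252,3): print(r,[tuple(W[r,k].round(3)) for k in (414,418,422)],f["color"][r,418])
E
```

```text
tcp [ 0.50811814 -0.21534337  0.03362021] z [ 0.143  0.041 -0.989]
side cam [0.39 0.74 0.63]
182 [(np.float64(0.507), np.float64(-0.209), np.float64(0.092)), (np.float64(0.5), np.float64(-0.189), np.float64(0.104)), (np.float64(0.496), np.float64(-0.186), np.float64(0.106))] [39 39 38]
184 [(np.float64(0.507), np.float64(-0.208), np.float64(0.088)), (np.float64(0.502), np.float64(-0.203), np.float64(0.091)), (np.float64(0.498), np.float64(-0.202), np.float64(0.092))] [31 32 33]
186 [(np.float64(0.507), np.float64(-0.21), np.float64(0.082)), (np.float64(0.501), np.float64(-0.2), np.float64(0.088)), (np.float64(0.498), np.float64(-0.209), np.float64(0.084))] [22 19 20]
188 [(np.float64(0.506), np.float64(-0.21), np.float64(0.077)), (np.float64(0.501), np.float64(-0.201), np.float64(0.083)), (np.float64(0.497), np.float64(-0.204), np.float64(0.082))] [12 26 26]
190 [(np.float64(0.506), np.float64(-0.206), np.float64(0.075)), (np.float64(0.501), np.float64(-0.202), np.float64(0.078)), (np.float64(0.497), np.float64(-0.204), np.float64(0.077))] [18 16 12]
192 [(np.float64(0.505), np.float
[... 2238 characters left out ...]
6), np.float64(-0.184), np.float64(0.185)), (np.float64(0.483), np.float64(-0.185), np.float64(0.206))] [29 30 31]
244 [(np.float64(0.483), np.float64(-0.181), np.float64(0.169)), (np.float64(0.481), np.float64(-0.184), np.float64(0.183)), (np.float64(0.478), np.float64(-0.184), np.float64(0.208))] [29 29 29]
247 [(np.float64(0.479), np.float64(-0.183), np.float64(0.161)), (np.float64(0.477), np.float64(-0.185), np.float64(0.18)), (np.float64(0.474), np.float64(-0.185), np.float64(0.203))] [36 37 37]
250 [(np.float64(0.474), np.float64(-0.183), np.float64(0.159)), (np.float64(0.473), np.float64(-0.186), np.float64(0.176)), (np.float64(0.47), np.float64(-0.187), np.float64(0.196))] [37 39 40]
```

The real fingertip is at about (0.504, -0.215, 0.055), so it lies roughly 20 mm behind the nominal TCP. I'll allow for that, moving 5 mm forward and 14 mm down to just above contact.

>>> jog_arm:
  series:
    - {"x": 0.4,"y": 0,"z": 0.4,"wx": 0,"wy": 0,"wz": 0,"claw": 0}
    - {"x": 0,"y": 0,"z": 0.4,"wx": 0,"wy": 0,"wz": 0,"claw": 0}
    - {"x": -0.06,"y": 0,"z": 0.4,"wx": 0,"wy": 0,"wz": 0,"claw": 0}
    - {"x": -0.05,"y": 0,"z": 0.2,"wx": 0,"wy": 0,"wz": 0,"claw": 0}
    - {"x": 0,"y": 0,"z": 0,"wx": 0,"wy": 0,"wz": 0,"claw": 0}
    - {"x": 0,"y": 0,"z": 0,"wx": 0,"wy": 0,"wz": 0,"claw": 0}

```text
time_s: 7.08
tool_pos: [0.5129, -0.214, 0.0202]
eef_rot: [-3.082, -0.429, -0.23]
ft_force: [-0.1, 0.2, -0.2]
width: -0.0001
grasp_force: 0.0
```

>>> jog_arm:
  series:
    - {"x": -0.03,"y": 0,"z": 0.2,"wx": 0,"wy": 0,"wz": 0,"claw": 0}
    - {"x": -0.03,"y": 0,"z": 0.2,"wx": 0,"wy": 0,"wz": 0,"claw": 0}
    - {"x": 0,"y": 0,"z": 0,"wx": 0,"wy": 0,"wz": 0,"claw": 0}
    - {"x": 0,"y": 0,"z": 0,"wx": 0,"wy": 0,"wz": 0,"claw": 0}

```text
time_s: 7.42
tool_pos: [0.5131, -0.2141, 0.0165]
eef_rot: [-3.082, -0.429, -0.231]
ft_force: [-1.1, 0.7, 0.5]
width: 0.0001
grasp_force: 0.0
```

>>> jog_arm:
  series:
    - {"x": -0.03,"y": 0,"z": 0.2,"wx": 0,"wy": 0,"wz": 0,"claw": 0}
    - {"x": -0.03,"y": 0,"z": 0.2,"wx": 0,"wy": 0,"wz": 0,"claw": 0}
    - {"x": 0,"y": 0,"z": 0,"wx": 0,"wy": 0,"wz": 0,"claw": 0}
    - {"x": 0,"y": 0,"z": 0,"wx": 0,"wy": 0,"wz": 0,"claw": 0}

```text
time_s: 7.75
tool_pos: [0.5135, -0.2143, 0.0127]
eef_rot: [-3.083, -0.429, -0.232]
ft_force: [0.6, 0.2, 1.4]
width: -0.0003
grasp_force: 0.5
```

```bash
cat >> h.py <<'E'
def lid():
    """angle of blue lid from depth: fit plane-normal of blue pixels, holder x dir"""
    for c in("side","top"):
        f=eyes.grab_frame(c); W=cloud(f); hsv=cv2.cvtColor(f["color"],cv2.COLOR_RGB2HSV)
        m=(hsv[...,0]>100)&(hsv[...,0]<125)&(hsv[...,1]>110)&(np.linalg.norm(np.nan_to_num(W)-[.59,-.19,.07],axis=-1)<.13)
        P=W[m]
        if len(P)<30: print(c,"few blue",len(P)); continue
        P=P-P.mean(0); n=np.linalg.svd(P,full_matrices=False)[2][2]; n*=np.sign(n[2])
        h=np.array([.962,.273]); print(c,len(P),"angle",round(float(np.arctan2(n[:2]@h,n[2])),3),"zmax",W[m][:,2].max().round(3))
    s=arm.sense(); print(s["tool_pos"].round(4),s["ft_force"].round(1),round(s["time_s"],2))
E
python3 -c "from h import *; lid()"
```

```text
side 1044 angle 0.138 zmax 0.17
top 2398 angle 0.013 zmax 0.071
[ 0.5135 -0.2143  0.0128] [0.9 0.1 0.6] 7.85
```

Light contact, and the lid is still shut. I'll press on.

>>> jog_arm:
  series:
    - {"x": -0.03,"y": 0,"z": 0.2,"wx": 0,"wy": 0,"wz": 0,"claw": 0}
    - {"x": -0.03,"y": 0,"z": 0.2,"wx": 0,"wy": 0,"wz": 0,"claw": 0}
    - {"x": 0,"y": 0,"z": 0,"wx": 0,"wy": 0,"wz": 0,"claw": 0}
    - {"x": 0,"y": 0,"z": 0,"wx": 0,"wy": 0,"wz": 0,"claw": 0}
    - {"x": 0,"y": 0,"z": 0,"wx": 0,"wy": 0,"wz": 0,"claw": 0}

```text
time_s: 8.27
tool_pos: [0.5135, -0.2143, 0.0087]
eef_rot: [-3.083, -0.429, -0.232]
ft_force: [1.9, -0.4, 3.0]
width: -0.0001
grasp_force: 1.1
```

```bash
python3 -c "from h import *; lid()"
```

```text
side 1051 angle 0.414 zmax 0.177
top 2111 angle 0.47 zmax 0.103
[ 0.5136 -0.2142  0.0087] [ 1.5 -0.   2.1] 8.37
```

Released and rising. I'll back off up and away while it settles.

>>> jog_arm:
  series:
    - {"x": -0.2,"y": 0,"z": -1,"wx": 0,"wy": 0,"wz": 0,"claw": 0}
    - {"x": -1,"y": 0,"z": -1,"wx": 0,"wy": 0,"wz": 0,"claw": 0}
    - {"x": -1.5,"y": 0,"z": -1,"wx": 0,"wy": 0,"wz": 0,"claw": 0}
    - {"x": -1.5,"y": 0,"z": -1,"wx": 0,"wy": 0,"wz": 0,"claw": 0}
    - {"x": 0,"y": 0,"z": -1.5,"wx": 0,"wy": 0,"wz": 0,"claw": 0}
    - {"x": 0,"y": 0,"z": -1.5,"wx": 0,"wy": 0,"wz": 0,"claw": 0}
    - {"x": 0,"y": 0,"z": 0,"wx": 0,"wy": 0,"wz": 0,"claw": 0}
    - {"x": 0,"y": 0,"z": 0,"wx": 0,"wy": 0,"wz": 0,"claw": 0}

```text
time_s: 9.03
tool_pos: [0.4633, -0.2288, 0.0723]
eef_rot: [-3.084, -0.429, -0.233]
ft_force: [-0.5, 0.9, 0.3]
width: -0.0001
grasp_force: 0.0
```

```bash
python3 - <<'E'
from h import *
lid(); f=eyes.grab_frame("side"); save("side4.png",f["color"][120:280,250:450],4)
E
```

```text
side 877 angle 0.72 zmax 0.118
top 1687 angle 0.714 zmax 0.117
[ 0.4625 -0.2279  0.0707] [0.4 0.2 0.4] 9.13
```

View pics/side4.png

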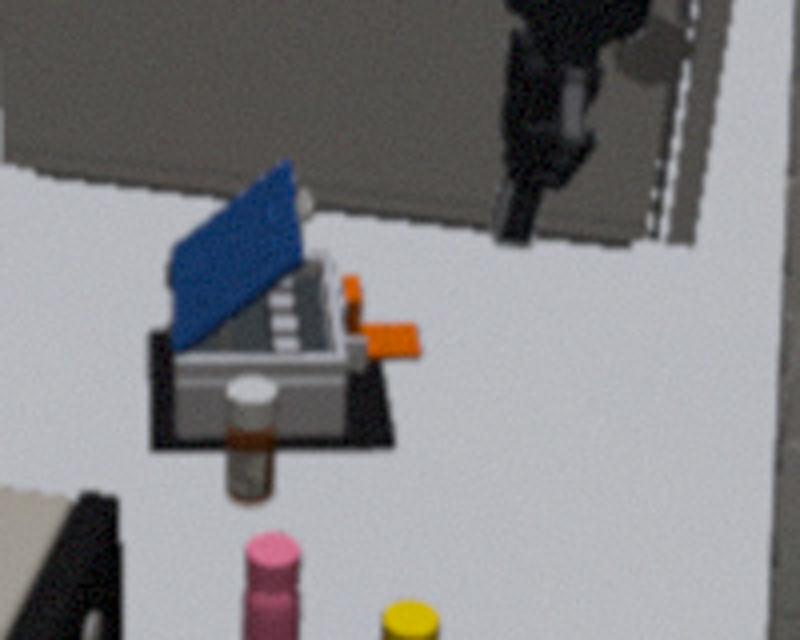

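The lid has popped up to about 0.72 rad, its upper edge at crop (290,165), and the fingertip is at (512,240), in front of it. I'll drive it forward under the lip and push.

>>> jog_arm:
  series:
    - {"x": 1.2,"y": 0,"z": 0.18,"wx": 0,"wy": 0,"wz": 0,"claw": 0}
    - {"x": 1.2,"y": 0,"z": 0.18,"wx": 0,"wy": 0,"wz": 0,"claw": 0}
    - {"x": 1.2,"y": 0,"z": 0.18,"wx": 0,"wy": 0,"wz": 0,"claw": 0}
    - {"x": 1.2,"y": 0,"z": 0.18,"wx": 0,"wy": 0,"wz": 0,"claw": 0}
    - {"x": 1.2,"y": 0,"z": 0.18,"wx": 0,"wy": 0,"wz": 0,"claw": 0}
    - {"x": 1.2,"y": 0,"z": 0.18,"wx": 0,"wy": 0,"wz": 0,"claw": 0}
    - {"x": 1.2,"y": 0,"z": 0.18,"wx": 0,"wy": 0,"wz": 0,"claw": 0}

```text
time_s: 9.77
tool_pos: [0.5464, -0.2045, 0.0714]
eef_rot: [-3.082, -0.43, -0.231]
ft_force: [0.1, 0.1, 0.5]
width: -0.0002
grasp_force: 0.0
```

>>> jog_arm:
  series:
    - {"x": 0.5,"y": 0,"z": 0.07,"wx": 0,"wy": 0,"wz": 0,"claw": 0}
    - {"x": 0.5,"y": 0,"z": 0.07,"wx": 0,"wy": 0,"wz": 0,"claw": 0}
    - {"x": 0.5,"y": 0,"z": 0.07,"wx": 0,"wy": 0,"wz": 0,"claw": 0}
    - {"x": 0.5,"y": 0,"z": 0.07,"wx": 0,"wy": 0,"wz": 0,"claw": 0}
    - {"x": 0.5,"y": 0,"z": 0.07,"wx": 0,"wy": 0,"wz": 0,"claw": 0}
    - {"x": 0.5,"y": 0,"z": 0.07,"wx": 0,"wy": 0,"wz": 0,"claw": 0}
    - {"x": 0.5,"y": 0,"z": 0.07,"wx": 0,"wy": 0,"wz": 0,"claw": 0}
    - {"x": 0.5,"y": 0,"z": 0.07,"wx": 0,"wy": 0,"wz": 0,"claw": 0}

```text
time_s: 10.43
tool_pos: [0.5841, -0.1944, 0.0732]
eef_rot: [-3.083, -0.43, -0.231]
ft_force: [-10.5, 1.9, 21.5]
width: 0.0
grasp_force: 0.4
```

```bash
python3 - <<'E'
from h import *
lid(); f=eyes.grab_frame("side"); save("side5.png",f["color"][120:280,250:450],4)
E
```

```text
side 618 angle 1.158 zmax 0.195
top 471 angle 1.105 zmax 0.134
[ 0.5857 -0.1946  0.0741] [-3.3 -1.1  5.8] 10.53
```

View pics/side5.png

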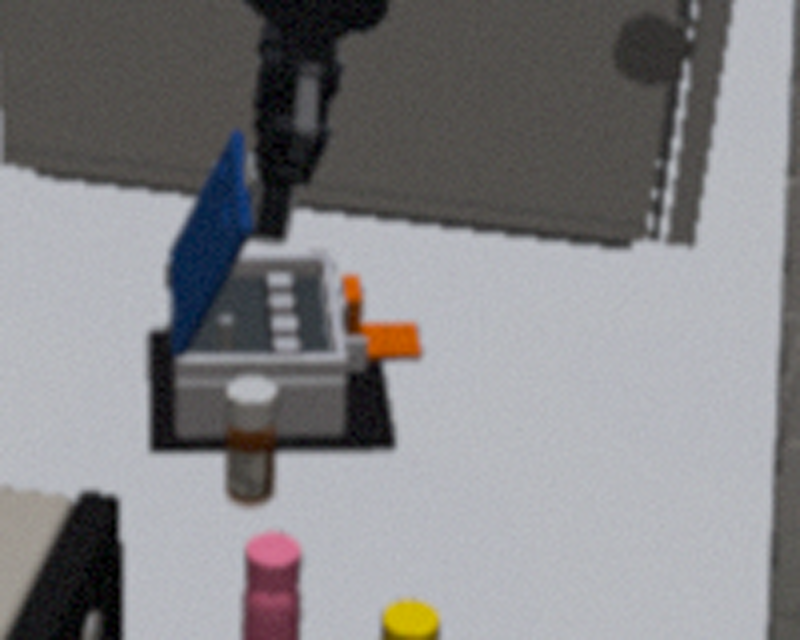

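The lid is at about 1.13 rad, but the upward force of 21 N means the lip is catching on a step of the finger about 40 mm above its tip. I'll raise the tool 3 cm so only the tip part touches, then go on pushing gently.

>>> jog_arm:
  series:
    - {"x": 0,"y": 0,"z": -0.75,"wx": 0,"wy": 0,"wz": 0,"claw": 0}
    - {"x": 0.1,"y": 0,"z": -0.75,"wx": 0,"wy": 0,"wz": 0,"claw": 0}
    - {"x": 0.1,"y": 0,"z": -0.75,"wx": 0,"wy": 0,"wz": 0,"claw": 0}
    - {"x": 0.1,"y": 0,"z": -0.75,"wx": 0,"wy": 0,"wz": 0,"claw": 0}
    - {"x": 0,"y": 0,"z": 0,"wx": 0,"wy": 0,"wz": 0,"claw": 0}

```text
time_s: 11.0
tool_pos: [0.5838, -0.1952, 0.1047]
eef_rot: [-3.084, -0.43, -0.237]
ft_force: [-0.3, -0.1, -0.2]
width: -0.0001
grasp_force: 0.0
```

>>> jog_arm:
  series:
    - {"x": 0.4,"y": 0,"z": 0.05,"wx": 0,"wy": 0,"wz": 0,"claw": 0}
    - {"x": 0.4,"y": 0,"z": 0.05,"wx": 0,"wy": 0,"wz": 0,"claw": 0}
    - {"x": 0.4,"y": 0,"z": 0.05,"wx": 0,"wy": 0,"wz": 0,"claw": 0}
    - {"x": 0.4,"y": 0,"z": 0.05,"wx": 0,"wy": 0,"wz": 0,"claw": 0}
    - {"x": 0.4,"y": 0,"z": 0.05,"wx": 0,"wy": 0,"wz": 0,"claw": 0}

```text
time_s: 11.42
tool_pos: [0.602, -0.1887, 0.1021]
eef_rot: [-3.082, -0.429, -0.231]
ft_force: [0.8, -0.4, -0.3]
width: -0.0002
grasp_force: 0.1
```

```bash
python3 -c "from h import *; lid()"
```

```text
side 322 angle 1.531 zmax 0.174
top 69 angle 1.378 zmax 0.178
[ 0.6024 -0.1887  0.1024] [ 0.5  0.3 -0.4] 11.52
```

>>> jog_arm:
  series:
    - {"x": 0.4,"y": 0,"z": 0.05,"wx": 0,"wy": 0,"wz": 0,"claw": 0}
    - {"x": 0.4,"y": 0,"z": 0.05,"wx": 0,"wy": 0,"wz": 0,"claw": 0}
    - {"x": 0.4,"y": 0,"z": 0.05,"wx": 0,"wy": 0,"wz": 0,"claw": 0}
    - {"x": 0.4,"y": 0,"z": 0.05,"wx": 0,"wy": 0,"wz": 0,"claw": 0}
    - {"x": 0.4,"y": 0,"z": 0.05,"wx": 0,"wy": 0,"wz": 0,"claw": 0}
    - {"x": 0.4,"y": 0,"z": 0.05,"wx": 0,"wy": 0,"wz": 0,"claw": 0}
    - {"x": 0.4,"y": 0,"z": 0.05,"wx": 0,"wy": 0,"wz": 0,"claw": 0}
    - {"x": 0,"y": 0,"z": 0,"wx": 0,"wy": 0,"wz": 0,"claw": 0}

```text
time_s: 12.18
tool_pos: [0.6298, -0.1811, 0.1036]
eef_rot: [-3.083, -0.43, -0.233]
ft_force: [-0.9, -0.5, 0.4]
width: 0.0001
grasp_force: 0.0
```

```bash
python3 - <<'E'
from h import *
lid(); f=eyes.grab_frame("side"); save("side6.png",f["color"][120:280,250:450],4)
E
```

```text
side 297 angle -1.319 zmax 0.192
top 287 angle -1.405 zmax 0.194
[ 0.629  -0.1812  0.1033] [-0.9 -0.9 -0.1] 12.28
```

View pics/side6.png

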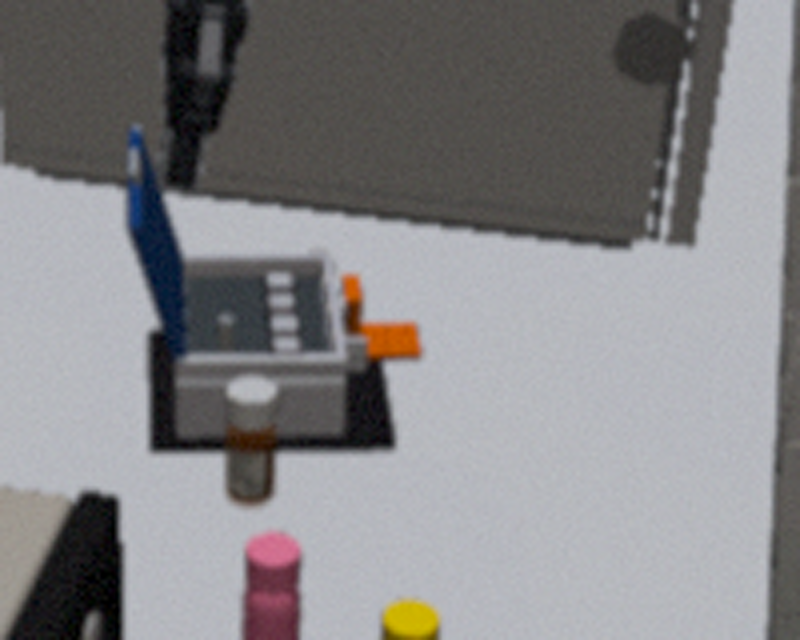

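The lid is past upright and leaning back at about 1.78 rad, and still falling, with its top at (137,130). I'll back the tool off (up and toward the robot) and let the lid settle.

>>> jog_arm:
  series:
    - {"x": 0,"y": 0,"z": 0,"wx": 0,"wy": 0,"wz": 0,"claw": 0}
    - {"x": 0,"y": 0,"z": 0,"wx": 0,"wy": 0,"wz": 0,"claw": 0}
    - {"x": -1,"y": 0,"z": -0.5,"wx": 0,"wy": 0,"wz": 0,"claw": 0}
    - {"x": -2,"y": 0,"z": -1,"wx": 0,"wy": 0,"wz": 0,"claw": 0}
    - {"x": -2,"y": 0,"z": -1.5,"wx": 0,"wy": 0,"wz": 0,"claw": 0}
    - {"x": -2,"y": 0,"z": -1.5,"wx": 0,"wy": 0,"wz": 0,"claw": 0}
    - {"x": -2,"y": 0,"z": -1.5,"wx": 0,"wy": 0,"wz": 0,"claw": 0}
    - {"x": -2,"y": 0,"z": -1,"wx": 0,"wy": 0,"wz": 0,"claw": 0}

```text
time_s: 13.0
tool_pos: [0.5129, -0.2145, 0.1577]
eef_rot: [-3.084, -0.43, -0.234]
ft_force: [0.0, -1.1, 0.7]
width: -0.0
grasp_force: 0.0
```

>>> jog_arm:
  series:
    - {"x": -1,"y": 0,"z": 0,"wx": 0,"wy": 0,"wz": 0,"claw": 0}
    - {"x": 0,"y": 0,"z": 0,"wx": 0,"wy": 0,"wz": 0,"claw": 0}
    - {"x": 0,"y": 0,"z": 0,"wx": 0,"wy": 0,"wz": 0,"claw": 0}
    - {"x": 0,"y": 0,"z": 0,"wx": 0,"wy": 0,"wz": 0,"claw": 0}
    - {"x": 0,"y": 0,"z": 0,"wx": 0,"wy": 0,"wz": 0,"claw": 0}
    - {"x": 0,"y": 0,"z": 0,"wx": 0,"wy": 0,"wz": 0,"claw": 0}
    - {"x": 0,"y": 0,"z": 0,"wx": 0,"wy": 0,"wz": 0,"claw": 0}
    - {"x": 0,"y": 0,"z": 0,"wx": 0,"wy": 0,"wz": 0,"claw": 0}

```text
time_s: 13.67
tool_pos: [0.505, -0.2163, 0.1542]
eef_rot: [-3.082, -0.43, -0.231]
ft_force: [0.1, -0.1, 0.2]
width: 0.0002
grasp_force: 0.0
```

>>> jog_arm:
  series:
    - {"x": 0,"y": 0,"z": 0,"wx": 0,"wy": 0,"wz": 0,"claw": 0}
    - {"x": 0,"y": 0,"z": 0,"wx": 0,"wy": 0,"wz": 0,"claw": 0}
    - {"x": 0,"y": 0,"z": 0,"wx": 0,"wy": 0,"wz": 0,"claw": 0}
    - {"x": 0,"y": 0,"z": 0,"wx": 0,"wy": 0,"wz": 0,"claw": 0}
    - {"x": 0,"y": 0,"z": 0,"wx": 0,"wy": 0,"wz": 0,"claw": 0}
    - {"x": 0,"y": 0,"z": 0,"wx": 0,"wy": 0,"wz": 0,"claw": 0}
    - {"x": 0,"y": 0,"z": 0,"wx": 0,"wy": 0,"wz": 0,"claw": 0}
    - {"x": 0,"y": 0,"z": 0,"wx": 0,"wy": 0,"wz": 0,"claw": 0}

```text
time_s: 14.33
tool_pos: [0.5046, -0.2166, 0.1547]
eef_rot: [-3.083, -0.429, -0.232]
ft_force: [0.2, -0.7, -0.2]
width: 0.0002
grasp_force: 0.0
```

```bash
python3 - <<'E'
from h import *
lid(); f=eyes.grab_frame("side"); save("side7.png",f["color"][120:400,230:450],2.1)
E
```

```text
side 408 angle -1.202 zmax 0.134
top 1340 angle -1.211 zmax 0.134
[ 0.5046 -0.2166  0.1547] [ 0.7 -0.4 -1.1] 14.43
```

View pics/side7.png

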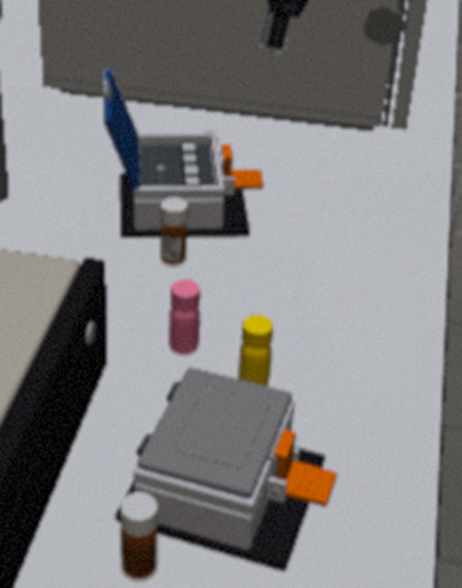

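The blue lid rests leaning back at about 1.93 rad, with its top at (110,75). The tab is up, the grey lid is shut, the vials stand, and the arm is clear.

```bash
python3 -c "from h import *; print(arm.hand_in())"
```

```text
the job is handed in; nothing more can be done
None
```

The blue-lidded holder is open: its lid leans back at about 1.93 rad and its tab is back up. In the last picture the grey lid is shut, both vials stand and the holders look unmoved. I didn't check the stopper again, and the hand-in gave no verdict.

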